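# Dose one laundry tablet

### The job

Press the plunger of the laundry-tablet dispenser all the way down once and let it come back up, so that a single tablet comes out onto the metal ledge. Then nudge that tablet sideways along the ledge with the fingers, off its end, so that it lies flat in the square steel tray standing there (not the round soap dish at the other end). Do not pick the tablet up, keep the other tablets in the dispenser, and leave the tray and everything else where it stands.

Things in the scene. Friction and masses are not known exactly. Their poses are not given: they have to be found in the camera images.
- dispenser: Tablet dispenser fixed to the counter; origin on the counter under the magazine's axis, z up, front facing its own -x. Own frame, mm: grey magazine x -27 to 26, y -26 to 26, open top at z 86, three tablets stacked on its axis, the lowest on z 30; behind it the grey plunger housing, x 25 to 82, y -32 to 32, top z 80, plunger at x 53, y 0; in front the ledge.
- ledge (a point): Centre of the top of the dispenser's aluminium ledge, axes as the dispenser's; at dispenser x -60, y 0, z 30 mm. The ledge is flat, 70 mm deep (x -95 to -25) and 120 mm long (y -60 to 60), open at both ends in y, which overhang the base: the slab is 6 mm thick, free below from y 43 mm out. A lip 5 mm high and 4 mm wide runs along its front edge, x -95 to -91.
- outlet (a point): Foot of the outlet slot in the magazine's front, 44 mm wide, 19 mm high; dispenser x -27, y 0, z 30 mm. Pressing the plunger drives the lowest tablet out: about 2.4 mm per mm of plunger travel; at full stroke its centre is at dispenser x -56 mm or up to 15 mm further out, y within 4 mm of 0. The pusher draws back as the plunger rises and the next tablet drops.
- plunger (a joint): Plunger travel in m: 0 up, 0.025 fully down (stop). A spring returns it; pressing takes about 4 N at first and 7 to 12 N at the end of the stroke, tablet friction included.
- plunger_top (a point): Centre of the top of the plunger's black round cap, 36 mm in diameter, 118 mm above the counter when up, 93 mm when down. Pressed straight down.
- tablet1_center (a point): Centre of the lowest tablet, the one that comes out: a hard white disc 40 mm in diameter, 16 mm thick, about 35 g, glossy (friction about 0.3). Its centre is 38 mm above the counter while it is in the magazine or on the ledge.
- tablet2: The second tablet of the stack, same size; origin at the centre of its underside. Stays in the magazine, dropping 16 mm.
- tablet3: The top tablet of the stack, same size; origin at the centre of its underside. Stays in the magazine, dropping 16 mm.
- tray: Loose square steel tray, 92 x 92 mm, 20 mm high, walls 3 mm, raised floor 12 mm above its underside, about 500 g. Origin: centre of its underside. At one end of the ledge (-y or +y, it varies), square to it, centre at dispenser x -65 to -55, y 96 to 100 mm either way, near rim under the ledge's end. A tablet pushed wholly off (centre past y 85) drops in; less, it hangs on the edge.
- soap_dish: Loose round white soap dish, 92 mm in diameter, 20 mm high, with a bar of soap in it, top at 25 mm; stands at the other end of the ledge. Origin at the centre of its underside.
- peg1: Wooden clothes peg lying beside the dispenser, 72 x 10 x 14 mm; origin at the centre of its underside.
- peg2: Wooden clothes peg lying in front of the ledge, 72 x 10 x 14 mm; origin at the centre of its underside.
- jar: Small jar beside the dispenser, 44 mm in diameter, 55 mm high; origin at the centre of its underside.
- softener: Bottle, 72 mm in diameter, 210 mm high, towards the back right; origin at the centre of its underside.
- spray_can: Spray can, 54 mm in diameter, 170 mm high, towards the back left; origin at the centre of its underside.
- brush: Hand brush lying at the left; origin at the centre of its underside.
- cup: White measuring cup, 72 mm in diameter, 70 mm high, at the right; origin at the centre of its underside.
- tablet1: The lowest tablet itself; origin at the centre of its underside (as built), 8 mm from point tablet1_center.
Mind the look-alikes: they are no part of the job. What is shaped like the tray but brown is not meant.

How it is judged:
By the outcome, as a careful person would: the job done as asked, in the order asked, and still so for the second after the job is handed in, with the robot touching nothing.
It also fails if it takes over 40 s, if anything falls off the work surface, if the arm or the gripper's body presses on something with over 40 N, if the wrist force passes 120 N, or if a joint passes its speed limit or range.

### The arm

A 6-joint arm with a two-finger parallel gripper is mounted at the origin on the work surface. World frame = base frame: x ahead of the robot, y to its left, z up, the work surface at z = 0. Lengths are in m, angles in rad, forces in N, time in s.
With the tool pointing down it reaches from about 0.25 to 0.725 m from the base axis. Payload 4 kg.
Tool frame: the origin (TCP) lies midway between the tips of the shut fingers; the grasp point (between the pads) lies 19 mm behind it; z points along the fingers, y is the line along which they close (so a half turn about z gives the same grasp; the last joint's range is limited). The gripper opens to 85 mm and grips with 20 to 120 N. Pads are 22 mm wide; open, the fingers measure 114 mm over their backs; the gripper's body (76 mm by 85 mm) begins 54 mm behind the grasp point. The pads swing forward as they close: fully open they stand 13 mm farther back than shut.
Start: joints at [1.22, 0.241, 0.005, 1.335, 0, 1.571], TCP at [0.172, 0.47, 0.231] pointing down, gripper open.
Joint ranges: [-2.72, 2.72], [-1.05, 1.87], [-1.09, 1.28], [-1.99, 2.15], [-1.42, 1.44], [-3.14, 3.14]. Speed limits (rad/s): [2.79, 2.79, 3.14, 3.14, 3.14, 3.14].

### API

Orientations are given as a unit quaternion [x, y, z, w].
In Python, from workcell import get_obs, camera, job_done, silhouettes gives the robot as it stands. The module is installed in compiled form; this text tells all that it offers.
- The arm moves only by the tool drive_tool, never from a script. Its argument "increments" is a list of rows, each a list of 3 entries, a list of its own where there are three numbers: the shift along the world's x, y, z in mm, then the turn, a rotation vector about the world's x, y, z in degrees, then the opening, from 0 (shut) to 1 (fully open). A call has 1 to 8 rows; each row shifts and turns the commanded pose from where the row before left it; what a row does not reach is not made up. A row lasts 1/12 s, in which the tool goes at most 41.7 mm and 7.16 degrees, less where a joint would pass 70% of its speed; a pose out of reach is approached as far as the arm can. A call is refused whole if a number of a shift passes 41.7 or a number of a turn 7.16, either way. A call with a gripper value outside its range is refused whole. The fingers move at their own pace and stop on an object; the grip force is fixed at half the most. Time passes only in rows, so rows that do not move let the fingers close. It gives the time, the measured TCP pose, the force, the opening and the grip force at its end, in the units of the state.
- get_obs(): the state, without advancing time (a new reading comes with each control period).
- camera(name): name is "scene" or "top" or "wrist"; returns a dict with "image" (400x640x3 uint8, red, green, blue), "K" (3x3 intrinsics, pixels), "view" (4x4, takes a point from world to camera coordinates). Camera axes: x right, y down, z forward; pixel columns grow to the right and rows downward; lengths in m; the calibration is good to about 2 mm. The wrist camera is an equidistant fisheye: a pixel r from the principal point sees the ray r / f radians off the axis. A picture is of the moment at which its call begins. There is no depth.
- job_done(): hands the job in; it is judged then, once.
Trained networks look in a picture, given as the dict that the camera call returned (one of the last four; its "shot" number tells which), for a name from the list of things; names that differ only in an ending like _2 or _b are one class to them, and where a whole thing is asked for, a point or a joint stands for the part that bears it (a point fixed in the world has none). Each returns a list of dicts, best first, with "conf" (0 to 1); they miss things now and then, are a little off and sometimes report something else, mostly with a low value. They report only what shows in the picture. A call takes as long as a camera call. They do not tell look-alikes from the thing itself.
- silhouettes(query, picture): "region" (400x640 bool, what is visible of it) and "bbox" ([left, top, right, bottom] in pixels, round what is visible of it).
The state is a dict: "clock": time; "joint_pos": joint angles; "joint_vel": joint speeds; "tau": joint torques, N m; "eef_pos": TCP position; "tool_rot": TCP orientation; "ft_force": force on the tool from outside, world axes, zero at the start; "ft_torque": the same for the moment, N m; "grip_width": finger opening in m; "grasp_force": force on a finger pad.
Only numpy, scipy, OpenCV 4.12 (cv2) and the standard library are available. Lean on these libraries where they do the work, as an engineer would, in place of code of your own. Each camera call takes 0.05 s, during which the arm holds its last target. There are 200 camera calls.

## Working session

There is one attempt and no reset: what is moved stays moved. The work goes in short steps, Python scripts to look and compute and a tool call to move; the robot and the scene stay as the last step left them, time stands still between calls to the robot, and variables do not carry over. Pictures are saved under pics/ and viewed, at most 10 in all, crops included, and the job is handed in when it is done.

Besides the shell and the picture viewer there is one more tool, called in YAML: its name, and indented under it one key for each argument. drive_tool: Moves the arm, as the interface text tells. Its arguments: {"type":"object","properties":{"increments":{"type":"array"}},"required":["increments"]}

```bash
mkdir -p pics; cat > h.py <<'E'
import numpy as np, cv2
from workcell import *
def ray(p,u,v):
    K=p["K"];V=np.array(p["view"]);d=np.array([(u-K[0][2])/K[0][0],(v-K[1][2])/K[1][1],1.])
    R=V[:3,:3];return -R.T@V[:3,3],R.T@d
def atz(p,u,v,z):
    o,d=ray(p,u,v);return o+d*(z-o[2])/d[2]
def proj(p,X):
    V=np.array(p["view"]);c=V[:3,:3]@np.array(X)+V[:3,3];q=np.array(p["K"])@c;return q[:2]/q[2]
def cen(r):
    m=cv2.moments(r["region"].astype(np.uint8),True);return m["m10"]/m["m00"],m["m01"]/m["m00"]
def save(p,n,crop=None,s=1):
    i=p["image"][:,:,::-1]
    if crop: a,b,c,d=crop;i=i[b:d,a:c]
    cv2.imwrite("pics/"+n,cv2.resize(i,None,fx=s,fy=s,interpolation=cv2.INTER_CUBIC))
E
python3 - <<'E'
from h import *
o=get_obs();print(o["clock"],o["eef_pos"],o["tool_rot"])
p=camera("top");save(p,"top.png");q=camera("scene");save(q,"scene.png")
for n in ["plunger_top","dispenser","tray","soap_dish","tablet3","jar","peg1","peg2","softener","spray_can","cup"]:
    for r in silhouettes(n,p)[:3]:
        u,v=cen(r);z={"plunger_top":.118,"tray":.02,"soap_dish":.02,"tablet3":.078}.get(n,.0)
        print(n,round(r["conf"],2),np.round(r["bbox"]),np.round([u,v]),atz(p,u,v,z).round(3))
E
```

```text
0.0 [0.17162479 0.4689686  0.23043695] [ 1.74498498e-01  9.84656923e-01 -9.93903304e-04 -1.73434053e-04]
dispenser 0.85 [330. 153. 370. 221.] [350. 194.] [ 0.545 -0.105  0.   ]
tray 0.95 [376. 242. 419. 288.] [397. 266.] [ 0.333 -0.227  0.02 ]
tray 0.77 [368. 195. 401. 225.] [384. 212.] [ 0.485 -0.201  0.02 ]
tray 0.55 [288. 244. 324. 285.] [306. 266.] [0.339 0.027 0.02 ]
soap_dish 0.61 [298. 191. 330. 224.] [315. 207.] [ 0.504 -0.001  0.02 ]
soap_dish 0.39 [327. 151. 370. 220.] [349. 192.] [ 0.546 -0.102  0.02 ]
tablet3 0.6 [344. 180. 360. 194.] [351. 184.] [ 0.557 -0.102  0.078]
jar 0.8 [374. 160. 393. 177.] [383. 167.] [ 0.624 -0.209  0.   ]
jar 0.15 [420. 126. 461. 169.] [440. 149.] [ 0.675 -0.382  0.   ]
peg1 0.63 [349. 220. 363. 241.] [354. 232.] [ 0.432 -0.113  0.   ]
peg1 0.58 [309. 166. 329. 180.] [318. 171.] [ 0.615 -0.014  0.   ]
peg2 0.63 [349. 220. 363. 241.] [354. 232.] [ 0.432 -0.113  0.   ]
peg2 0.58 [309. 166. 329. 180.] [318. 171.] [ 0.615 -0.014  0.   ]
softener 0.43 [328. 155. 369. 222.] [350. 193.] [ 0.547 -0.105  0.   ]
spray_can 0.87 [178. 135. 209. 172.] [192. 155.] [0.671 0.363 0.   ]
cup 0.78 [448. 185. 478. 214.] [463. 200.] [ 0.517 -0.44   0.   ]
```

```bash
python3 - <<'E'
import cv2
i=cv2.imread("pics/top.png")[130:300,270:430]
cv2.imwrite("pics/topc.png",cv2.resize(i,None,fx=3.5,fy=3.5,interpolation=cv2.INTER_CUBIC))
E
```

```text
(no output)
```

View pics/topc.png

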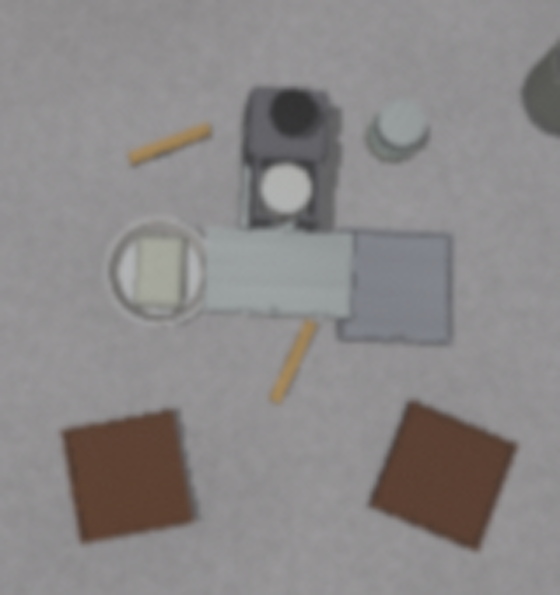

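View pics/scene.png

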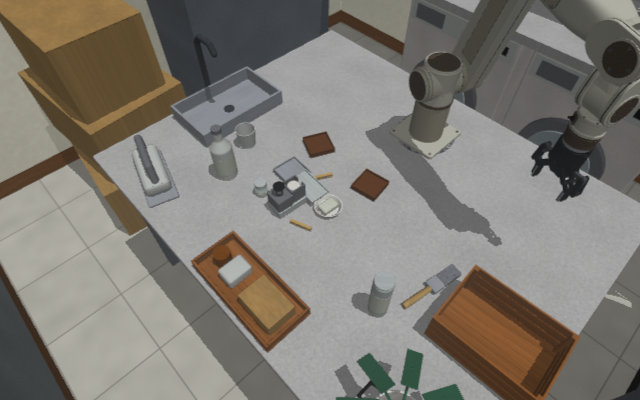

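The top view shows the cap at crop (295,112), the ledge at crop (205–352, 227–315), the steel tray at the right end (world -y), the soap dish at the left and two brown look-alike trays below. The dispenser faces roughly world -x.

```bash
python3 - <<'E'
from h import *
p=camera("top")
f=lambda n,x,y,z:print(n,atz(p,270+x/3.5,130+y/3.5,z).round(4))
f("cap",295,112,.118);f("tab3",286,188,.078)
for c in [(205,227),(352,230),(350,317),(207,311)]: f("ledge",*c,.03)
for c in [(352,232),(452,234),(451,343),(338,340)]: f("tray",*c,.02)
f("jar",403,122,.055)
r=silhouettes("softener",p)
q=camera("scene")
for n in ["softener","jar"]:
  for r in silhouettes(n,q)[:2]:
    b=r["bbox"];print(n,r["conf"],b,atz(q,(b[0]+b[2])/2,b[3]-4,0.).round(3))
E
```

```text
cap [ 0.6096 -0.1084  0.118 ]
tab3 [ 0.5587 -0.1036  0.078 ]
ledge [ 0.5375 -0.0412  0.03  ]
ledge [ 0.5324 -0.1616  0.03  ]
ledge [ 0.4608 -0.1566  0.03  ]
ledge [ 0.4684 -0.0408  0.03  ]
tray [ 0.5324 -0.1631  0.02  ]
tray [ 0.5289 -0.2459  0.02  ]
tray [ 0.4387 -0.2397  0.02  ]
tray [ 0.4433 -0.1474  0.02  ]
jar [ 0.6161 -0.2034  0.055 ]
softener 0.82 [212.0, 123.5, 236.0, 179.0] [ 0.665 -0.349  0.   ]
jar 0.71 [255.7, 178.1, 267.4, 198.5] [ 0.625 -0.193  0.   ]
```

drive_tool:
  increments:
    - [[15,-40,8],[0,0,0],0]
    - [[15,-40,8],[0,0,0],0]
    - [[15,-40,8],[0,0,0],0]
    - [[15,-40,8],[0,0,0],0]
    - [[15,-40,8],[0,0,0],0]
    - [[15,-40,8],[0,0,0],0]
    - [[15,-40,8],[0,0,0],0]
    - [[15,-40,8],[0,0,0],0]

```text
clock: 1.57
eef_pos: [0.2869, 0.161, 0.2933]
tool_rot: [0.174, 0.985, 0.0, 0.001]
ft_force: [1.3, -0.2, 0.4]
grip_width: 0.0005
grasp_force: 0.0
```

drive_tool:
  increments:
    - [[20,-34,5],[0,0,2.1],0]
    - [[20,-34,5],[0,0,2.1],0]
    - [[20,-34,5],[0,0,2.1],0]
    - [[20,-34,5],[0,0,2.1],0]
    - [[20,-34,5],[0,0,2.1],0]
    - [[20,-34,5],[0,0,2.1],0]
    - [[20,-34,5],[0,0,2.1],0]
    - [[20,-34,5],[0,0,2.1],0]

```text
clock: 2.23
eef_pos: [0.4474, -0.1113, 0.3331]
tool_rot: [0.028, 1.0, 0.0, 0.0]
ft_force: [0.9, 0.8, 0.5]
grip_width: -0.0001
grasp_force: 0.0
```

```bash
python3 - <<'E'
from h import *
p=camera("wrist");save(p,"w1.png")
o=get_obs();print(o["eef_pos"],o["tool_rot"],o["joint_vel"])
V=np.array(p["view"]);print(p["K"],(-V[:3,:3].T@V[:3,3]).round(3),V[:3,:3].round(2))
for n in ["plunger_top","plunger","ledge","tablet3","tray","soap_dish","dispenser"]:
  for r in silhouettes(n,p)[:2]: print(n,r["conf"],r["bbox"])
E
```

```text
[ 0.45119092 -0.11682368  0.3325331 ] [ 0.03002044  0.99954495 -0.0024642   0.00160847] [ 0.0777909  -0.05699535 -0.11938288  0.00944347  0.04820735  0.22290935]
[[309.70691629   0.         318.36714727]
 [  0.         309.70691629 201.1110921 ]
 [  0.           0.           1.        ]] [ 0.379 -0.109  0.475] [[ 0.06  1.    0.  ]
 [ 0.96 -0.06  0.27]
 [ 0.27 -0.01 -0.96]]
plunger 0.64 [235.1, 161.2, 300.0, 220.6]
ledge 0.8 [291.3, 174.1, 372.9, 253.1]
tablet3 0.57 [322.7, 230.0, 337.9, 232.2]
tablet3 0.52 [324.2, 232.1, 342.1, 250.8]
tray 0.74 [206.5, 55.6, 277.6, 130.4]
tray 0.72 [372.4, 57.3, 441.4, 122.5]
soap_dish 0.83 [369.2, 169.5, 421.0, 223.0]
soap_dish 0.35 [111.6, 195.3, 163.9, 246.5]
dispenser 0.71 [289.4, 170.4, 371.8, 253.7]
dispenser 0.7 [326.8, 229.1, 335.6, 227.7]
```

View pics/w1.png

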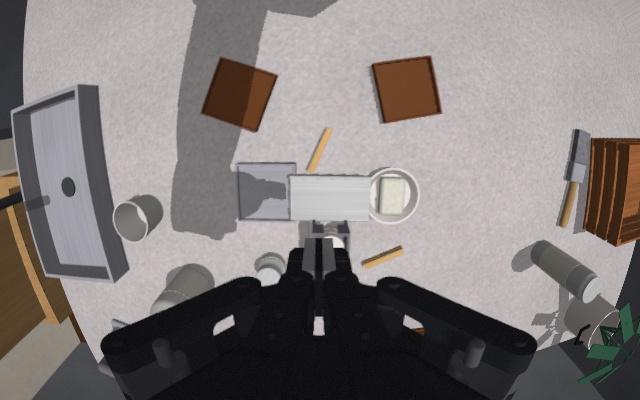

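The wrist view looks from the base side: ledge at px (290–371, 176–221), steel tray to its left (238–297, 162–221), soap dish to its right; the fingers hide most of the magazine. I'll get exact corners by enlarging it.

```bash
python3 - <<'E'
import cv2
i=cv2.imread("pics/w1.png")[150:250,230:390]
cv2.imwrite("pics/w1c.png",cv2.resize(i,None,fx=5,fy=5,interpolation=cv2.INTER_CUBIC))
E
cat >> h.py <<'E'
def watz(p,u,v,z):
    K=np.array(p["K"]);V=np.array(p["view"])
    d=np.array([(u-K[0,2]),(v-K[1,2])]);r=np.linalg.norm(d);t=r/K[0,0]
    c=np.array([*(d/r*np.sin(t)),np.cos(t)]);R=V[:3,:3];o=-R.T@V[:3,3];g=R.T@c
    return o+g*(z-o[2])/g[2]
E
```

```text
(no output)
```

View pics/w1c.png

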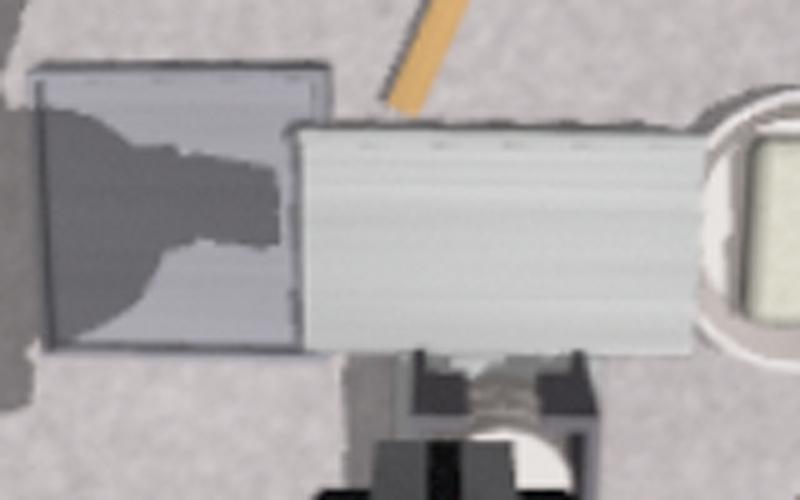

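The crop shows ledge corners near (302,130), (706,135), (692,353), (303,352), tray outer corners (30,68), (330,66), (45,352), and the magazine's open top with a white tablet, sides x 412 and 598.

```bash
python3 - <<'E'
from h import *
p=camera("wrist");q=p
import pickle
V=np.array(p["view"]);print((-V[:3,:3].T@V[:3,3]).round(4))
# refine on this fresh shot: edges nearly same; use saved-size crop
save(p,"w2c.png",(230,150,390,250),5)
d=cv2.absdiff(cv2.imread("pics/w1c.png"),cv2.imread("pics/w2c.png"));print(d.mean())
a,b=[cv2.cvtColor(cv2.imread("pics/%s.png"%n),6).astype(np.float32) for n in("w1c","w2c")]
s,_=cv2.phaseCorrelate(a[:,:],b[:,:]);print("shift",s)
f=lambda n,x,y,z:print(n,watz(p,230+(x+s[0]+.5)/5-.5,150+(y+s[1]+.5)/5-.5,z).round(4))
for c in [(302,130,.035),(706,135,.035),(692,353,.03),(303,352,.03)]: f("ledge",*c)
for c in [(30,68),(330,66),(45,352)]: f("tray",*c,.02)
f("magL",412,418,.086);f("magR",598,418,.086)
print(get_obs()["eef_pos"])
E
```

```text
[ 0.3783 -0.1054  0.4753]
7.042215833333334
shift (-0.13737231899460767, 0.01904528926129956)
ledge [ 0.4589 -0.1508  0.035 ]
ledge [ 0.4668 -0.0334  0.035 ]
ledge [ 0.5355 -0.0378  0.03  ]
ledge [ 0.5282 -0.1565  0.03  ]
tray [ 0.4369 -0.2342  0.02  ]
tray [ 0.4428 -0.1426  0.02  ]
tray [ 0.5275 -0.2404  0.02  ]
magL [ 0.5298 -0.1223  0.086 ]
magR [ 0.5328 -0.0721  0.086 ]
[ 0.44635244 -0.1080063   0.33298478]
```

```bash
cat >> h.py <<'E'
def wproj(p,X):
    V=np.array(p["view"]);K=np.array(p["K"]);c=V[:3,:3]@np.array(X)+V[:3,3]
    t=np.arctan2(np.hypot(c[0],c[1]),c[2]);h=np.hypot(c[0],c[1]);return np.array([K[0,2]+K[0,0]*t*c[0]/h,K[1,2]+K[1,1]*t*c[1]/h])
E
python3 - <<'E'
from h import *
ref=cv2.imread("pics/w1.png")[:,:,::-1]
t=ref[150:225,235:390]
for k in range(5):
    p=camera("wrist");o=get_obs();V=np.array(p["view"])
    r=cv2.matchTemplate(p["image"],np.ascontiguousarray(t),cv2.TM_CCOEFF_NORMED);_,m,_,l=cv2.minMaxLoc(r)
    print(o["eef_pos"].round(4) if hasattr(o["eef_pos"],'round') else o["eef_pos"],(-V[:3,:3].T@V[:3,3]).round(4),cv2.Rodrigues(V[:3,:3])[0].ravel().round(4),l,round(m,3),np.abs(o["joint_vel"]).max())
p=camera("top");V=np.array(p["view"]);print((-V[:3,:3].T@V[:3,3]).round(4))
E
```

```text
[ 0.4464 -0.1081  0.333 ] [ 0.3783 -0.1054  0.4754] [-2.1322 -2.0154 -0.2738] (234, 150) 0.965 0.0034522002773007014
[ 0.4465 -0.1082  0.333 ] [ 0.3784 -0.1055  0.4754] [-2.132  -2.0152 -0.2739] (234, 150) 0.972 0.005645414923421028
[ 0.4466 -0.1084  0.333 ] [ 0.3785 -0.1056  0.4754] [-2.1321 -2.015  -0.2739] (234, 150) 0.978 0.0051437413244720676
[ 0.4467 -0.1085  0.333 ] [ 0.3786 -0.1057  0.4754] [-2.1323 -2.0148 -0.2739] (234, 150) 0.982 0.006772823520144347
[ 0.4468 -0.1087  0.3329] [ 0.3786 -0.1058  0.4754] [-2.1326 -2.0145 -0.2738] (234, 150) 0.984 0.005696770467980672
[0.3433 0.0105 1.1224]
```

```bash
python3 - <<'E'
from h import *
p=camera("wrist")
a=cv2.cvtColor(cv2.imread("pics/w1.png"),6)[150:225,235:390];b=cv2.cvtColor(p["image"],7)[150:225,235:390]
M=np.float32([[1,0,-1],[0,1,0]])
cc,M=cv2.findTransformECC(a,b,M,cv2.MOTION_EUCLIDEAN,(3,200,1e-6),None,5);print(cc,M)
R=[]
def g(x,y,z):
    u,v=230+(x+.5)/5-.5,150+(y+.5)/5-.5
    u,v=M@[u-235,v-150,1]+[235,150];return watz(p,u,v,z)
for c in [(302,130,.035),(706,135,.035),(692,353,.03),(303,352,.03)]: print("ledge",g(*c).round(4))
for c in [(30,68),(330,66),(45,352)]: print("tray",g(*c,.02).round(4))
print("mag",g(412,418,.086).round(4),g(598,418,.086).round(4))
A=np.array([g(302,130,.035),g(706,135,.035),g(692,353,.03),g(303,352,.03)])[:,:2]
B=np.array([[-95,-60],[-95,60],[-25,60],[-25,-60]])/1e3
ac,bc=A.mean(0),B.mean(0);H=(B-bc).T@(A-ac);th=np.arctan2(H[0,1]-H[1,0],H[0,0]+H[1,1])
Rm=np.array([[np.cos(th),-np.sin(th)],[np.sin(th),np.cos(th)]]);o=ac-Rm@bc
print("yaw",np.degrees(th),"origin",o,"plunger",o+Rm@[.053,0],"res",(A-(B@Rm.T+o)).round(4).tolist())
t=camera("top")
for q in [(53,0,118),(0,0,78),(-25,60,30),(-95,-60,35)]:
    w=[*(o+Rm@(np.array(q[:2])/1e3)),q[2]/1e3];print((proj(t,w)-[270,130])*3.5)
E
```

```text
0.9908966596766936 [[ 9.9999982e-01 -5.8174337e-04 -7.8959399e-01]
 [ 5.8174337e-04  9.9999982e-01  1.4031494e-01]]
ledge [ 0.4596 -0.1528  0.035 ]
ledge [ 0.4677 -0.0355  0.035 ]
ledge [ 0.5364 -0.04    0.03  ]
ledge [ 0.529  -0.1587  0.03  ]
tray [ 0.4376 -0.2363  0.02  ]
tray [ 0.4436 -0.1446  0.02  ]
tray [ 0.5282 -0.2428  0.02  ]
mag [ 0.5305 -0.1243  0.086 ] [ 0.5336 -0.0741  0.086 ]
yaw -3.892099213473067 origin [ 0.55805976 -0.10081354] plunger [ 0.61093752 -0.10441106] res [[0.0004, 0.0014], [0.0004, -0.0009], [-0.0008, -0.0007], [-0.0, 0.0003]]
[289.69356399 110.41464148]
[282.52739548 188.91232071]
[202.68692085 227.4134685 ]
[348.10769262 318.3806727 ]
```

drive_tool:
  increments:
    - [[34,0.5,-8],[0,0,0],0]
    - [[34,0.5,-10],[0,0,0],0]
    - [[34,0.5,-20],[0,0,0],0]
    - [[34,0.5,-26],[0,0,0],0]
    - [[27,0.5,-30],[0,0,0],0]
    - [[0,0,-35],[0,0,0],0]
    - [[0,0,-35],[0,0,0],0]
    - [[0,0,-25],[0,0,0],0]

```text
clock: 3.75
eef_pos: [0.6078, -0.1063, 0.1399]
tool_rot: [0.029, 1.0, 0.0, -0.003]
ft_force: [-0.6, 0.3, 0.1]
grip_width: 0.0002
grasp_force: 0.0
```

```bash
python3 - <<'E'
from h import *
for i in range(5): camera("top")
o=get_obs();print(o["clock"],o["eef_pos"],o["tool_rot"],o["ft_force"])
p=camera("top");save(p,"top2c.png",(300,130,420,250),5)
E
```

```text
4.0 [ 0.61011291 -0.10703377  0.14629462] [ 2.88640101e-02  9.99582346e-01 -2.04803866e-04  1.40024019e-03] [ 0.56983907 -0.63420719  0.33350033]
```

View pics/top2c.png

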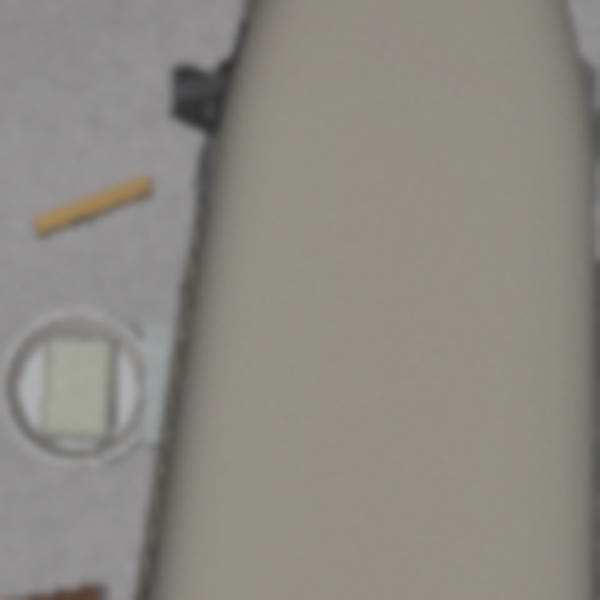

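The arm hides the cap from the top camera here, so I rely on the measured TCP (0.610, -0.107), which matches the cap estimate, and on the force reading.

drive_tool:
  increments:
    - [[0,0,-8],[0,0,0],0]
    - [[0,0,-8],[0,0,0],0]
    - [[0,0,-8],[0,0,0],0]
    - [[0,0,-6],[0,0,0],0]
    - [[0,0,-4],[0,0,0],0]
    - [[0,0,-4],[0,0,0],0]

```text
clock: 4.55
eef_pos: [0.6092, -0.1069, 0.1071]
tool_rot: [0.029, 1.0, -0.0, 0.001]
ft_force: [-1.9, 0.1, 7.6]
grip_width: 0.0002
grasp_force: 4.0
```

drive_tool:
  increments:
    - [[0,0,-4],[0,0,0],0]
    - [[0,0,-4],[0,0,0],0]
    - [[0,0,-3],[0,0,0],0]
    - [[0,0,0],[0,0,0],0]
    - [[0,0,0],[0,0,0],0]

```text
clock: 4.97
eef_pos: [0.6092, -0.1068, 0.0961]
tool_rot: [0.029, 1.0, -0.0, 0.001]
ft_force: [-1.8, 0.5, 6.2]
grip_width: -0.0002
grasp_force: 3.1
```

drive_tool:
  increments:
    - [[0,0,-2],[0,0,0],0]
    - [[0,0,-2],[0,0,0],0]
    - [[0,0,-1],[0,0,0],0]
    - [[0,0,0],[0,0,0],0]
    - [[0,0,0],[0,0,0],0]

```text
clock: 5.38
eef_pos: [0.6093, -0.1069, 0.093]
tool_rot: [0.029, 1.0, -0.0, 0.001]
ft_force: [-4.4, 0.7, 13.5]
grip_width: -0.0001
grasp_force: 7.0
```

drive_tool:
  increments:
    - [[0,0,-1.5],[0,0,0],0]
    - [[0,0,0],[0,0,0],0]
    - [[0,0,0],[0,0,0],0]

```text
clock: 5.63
eef_pos: [0.6093, -0.1069, 0.093]
tool_rot: [0.029, 1.0, -0.0, 0.002]
ft_force: [-6.5, 0.7, 19.2]
grip_width: 0.0003
grasp_force: 10.1
```

The cap stopped at z 0.093 while force rose: full stroke. Now release and move back to look.

drive_tool:
  increments:
    - [[0,0,5],[0,0,0],0]
    - [[0,0,7],[0,0,0],0]
    - [[0,0,10],[0,0,0],0]
    - [[0,0,15],[0,0,0],0]
    - [[0,0,30],[0,0,0],0]
    - [[0,0,36],[0,0,0],0]
    - [[-20,4,36],[0,0,0],0]
    - [[-30,6,30],[0,0,0],0]

```text
clock: 6.3
eef_pos: [0.561, -0.0971, 0.2584]
tool_rot: [0.029, 1.0, -0.0, 0.001]
ft_force: [-0.1, -0.5, 1.3]
grip_width: 0.0001
grasp_force: 0.0
```

drive_tool:
  increments:
    - [[-33,10,15],[0,0,0],0]
    - [[-33,10,10],[0,0,0],0]
    - [[-25,10,0],[0,0,0],0]
    - [[-10,10,0],[0,0,0],0]
    - [[0,0,0],[0,0,0],0]
    - [[0,0,0],[0,0,0],0]

```text
clock: 6.8
eef_pos: [0.4586, -0.0567, 0.2824]
tool_rot: [0.028, 1.0, -0.0, 0.0]
ft_force: [0.3, 0.0, -0.3]
grip_width: -0.0001
grasp_force: 0.0
```

```bash
python3 - <<'E'
from h import *
for i in range(3): p=camera("wrist")
o=get_obs();print(o["clock"],o["eef_pos"],o["tool_rot"],o["ft_force"])
save(p,"w3c.png",(230,140,390,260),5)
np.savez("w3.npz",K=p["K"],view=p["view"])
for n in ["tablet1","tray","plunger_top"]:
  for r in silhouettes(n,p)[:3]: print(n,r["conf"],r["bbox"])
E
```

```text
6.95 [ 0.45951772 -0.05725785  0.28160024] [ 2.89072979e-02  9.99582066e-01 -5.34133427e-05 -2.42899184e-04] [0.6982296  0.07130161 0.18601704]
tablet1 0.89 [275.5, 192.5, 304.2, 223.2]
tablet1 0.68 [273.1, 231.2, 305.6, 263.3]
tray 0.8 [155.5, 47.0, 233.2, 130.7]
tray 0.79 [190.4, 160.7, 256.7, 227.4]
```

View pics/w3c.png

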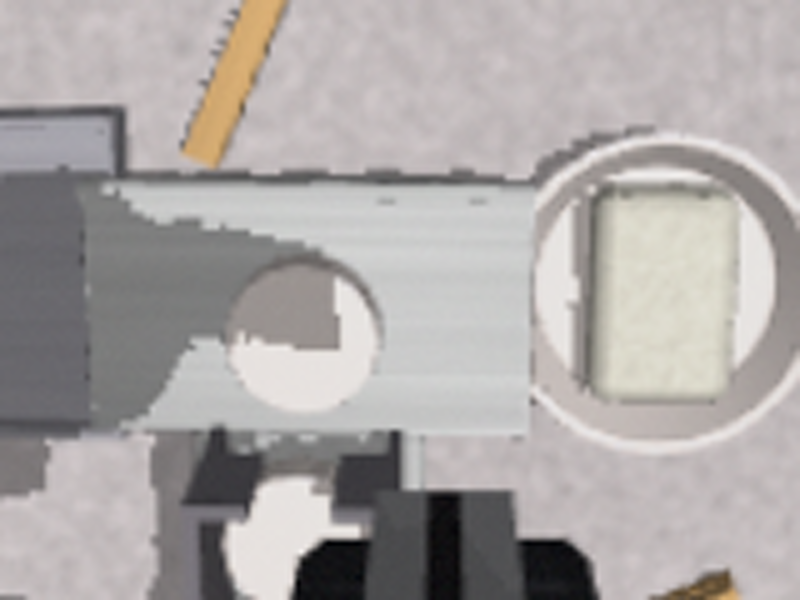

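One tablet lies on the ledge, centred at crop (304,333); ledge ends at crop x ≈ 85 and 531, with the second tablet still in the magazine.

```bash
python3 - <<'E'
from h import *
p=dict(np.load("w3.npz"))
g=lambda x,y,z:watz(p,230+(x+.5)/5-.5,140+(y+.5)/5-.5,z)
T=g(304,333,.046);print("tab",T.round(4),[g(a,b,.046).round(4).tolist() for a,b in[(230,333),(378,333)]])
C=[g(82,180,.035),g(535,182,.035),g(528,436,.03),g(90,432,.03)];print(np.round(C,4))
A=np.array(C)[:,:2];B=np.array([[-95,-60],[-95,60],[-25,60],[-25,-60]])/1e3
ac,bc=A.mean(0),B.mean(0);H=(B-bc).T@(A-ac);th=np.arctan2(H[0,1]-H[1,0],H[0,0]+H[1,1])
R=np.array([[np.cos(th),-np.sin(th)],[np.sin(th),np.cos(th)]]);o=ac-R@bc
print(np.degrees(th),o,"res",(A-(B@R.T+o)).round(4).tolist())
t=R.T@(T[:2]-o);print("tablet in disp",t)
for y in(.046,-.058,-.07): print(y,o+R@[t[0],y])
E
```

```text
tab [ 0.5002 -0.0963  0.046 ] [[0.4991, -0.1154, 0.046], [0.5013, -0.0774, 0.046]]
[[ 0.4588 -0.1524  0.035 ]
 [ 0.4667 -0.0352  0.035 ]
 [ 0.5374 -0.0398  0.03  ]
 [ 0.5298 -0.1599  0.03  ]]
-4.0354268862355775 [ 0.55800393 -0.10107639] res [[-0.0003, 0.0018], [-0.0008, -0.0007], [0.0001, -0.0004], [0.001, -0.0008]]
tablet in disp [-0.05798156  0.0006994 ]
0.046 [ 0.50340329 -0.05111008]
-0.058 [ 0.49608447 -0.15485224]
-0.07 [ 0.49523999 -0.16682248]
```

drive_tool:
  increments:
    - [[11,3,-30],[0,0,0],0]
    - [[11,3,-35],[0,0,0],0]
    - [[11,3,-35],[0,0,0],0]
    - [[11,1,-35],[0,0,0],0]
    - [[0,0,-35],[0,0,0],0]
    - [[0,0,-30],[0,0,0],0]
    - [[0,0,-20],[0,0,0],0]
    - [[0,0,0],[0,0,0],0]

```text
clock: 7.77
eef_pos: [0.4989, -0.0467, 0.0568]
tool_rot: [0.029, 1.0, 0.0, -0.005]
ft_force: [-1.4, 0.2, -1.0]
grip_width: 0.0001
grasp_force: 0.0
```

drive_tool:
  increments:
    - [[0,0,-6],[0,0,0],0]
    - [[0,0,-6],[0,0,0],0]
    - [[0,0,0],[0,0,0],0]
    - [[0,0,0],[0,0,0],0]

```text
clock: 8.1
eef_pos: [0.5037, -0.047, 0.0511]
tool_rot: [0.029, 1.0, -0.0, 0.001]
ft_force: [1.2, 0.2, 0.5]
grip_width: 0.0
grasp_force: 0.0
```

drive_tool:
  increments:
    - [[0,0,-5],[0,0,0],0]
    - [[0,0,-5],[0,0,0],0]
    - [[0,0,-4],[0,0,0],0]
    - [[0,0,-2],[0,0,0],0]
    - [[0,0,0],[0,0,0],0]
    - [[0,0,0],[0,0,0],0]

```text
clock: 8.6
eef_pos: [0.5026, -0.0469, 0.0338]
tool_rot: [0.029, 1.0, 0.0, -0.0]
ft_force: [-0.1, 0.3, 0.3]
grip_width: 0.0
grasp_force: 0.0
```

drive_tool:
  increments:
    - [[-0.3,-5,0],[0,0,0],0]
    - [[-0.4,-6,0],[0,0,0],0]
    - [[-0.4,-6,0],[0,0,0],0]
    - [[-0.4,-6,0],[0,0,0],0]
    - [[-0.4,-6,0],[0,0,0],0]
    - [[-0.4,-6,0],[0,0,0],0]
    - [[-0.4,-6,0],[0,0,0],0]
    - [[-0.3,-4,0],[0,0,0],0]

```text
clock: 9.27
eef_pos: [0.4997, -0.0929, 0.034]
tool_rot: [0.029, 1.0, -0.0, 0.0]
ft_force: [-0.1, 0.4, 0.0]
grip_width: 0.0001
grasp_force: 0.1
```

```bash
python3 - <<'E'
from h import *
camera("wrist");p=camera("wrist")
o=get_obs();print(o["clock"],o["eef_pos"],o["ft_force"])
save(p,"w4c.png",(200,120,440,300),3.3)
for n in ["tablet1"]:
  for r in silhouettes(n,p)[:3]: print(n,r["conf"],r["bbox"],watz(p,*cen(r),.046).round(4))
E
```

```text
9.3667 [ 0.4997119  -0.09274345  0.03400513] [ 0.97199141 -0.07699687 -0.30186078]
tablet1 0.85 [211.1, 223.0, 291.2, 285.2] [ 0.4916 -0.1261  0.046 ]
tablet1 0.74 [417.0, 167.2, 534.2, 302.7] [ 0.4881 -0.0162  0.046 ]
tablet1 0.67 [315.0, 326.2, 324.0, 336.1] [ 0.5381 -0.097   0.046 ]
```

View pics/w4c.png

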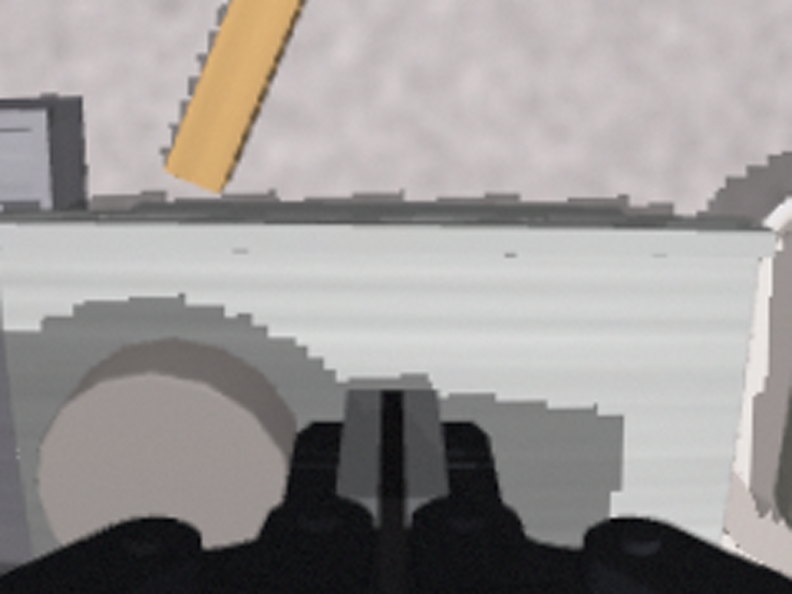

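The tablet (crop disc centred ≈(165,500)) has been pushed along towards the tray by the finger's side, clear of the lip.

```bash
python3 - <<'E'
from h import *
p=camera("wrist")
w=watz(p,200+165/3.3,120+500/3.3,.046)
th=np.radians(-4.0);R=np.array([[np.cos(th),-np.sin(th)],[np.sin(th),np.cos(th)]]);o=np.array([.558,-.1015])
f=lambda w:(R.T@(np.array(w)[:2]-o)).round(4)
print(w.round(4),f(w),f(get_obs()["eef_pos"]))
E
```

```text
[ 0.5009 -0.1266  0.046 ] [-0.0552 -0.029 ] [-0.0588  0.0054]
```

drive_tool:
  increments:
    - [[-0.2,-5,0],[0,0,0],0]
    - [[-0.2,-6,0],[0,0,0],0]
    - [[-0.4,-6,0],[0,0,0],0]
    - [[-0.4,-6,0],[0,0,0],0]
    - [[-0.4,-6,0],[0,0,0],0]
    - [[-0.4,-6,0],[0,0,0],0]
    - [[-0.4,-5,0],[0,0,0],0]
    - [[-0.3,-4,0],[0,0,0],0]

```text
clock: 10.13
eef_pos: [0.497, -0.1367, 0.034]
tool_rot: [0.029, 1.0, 0.0, 0.0]
ft_force: [-0.0, 0.3, 0.4]
grip_width: -0.0002
grasp_force: 0.2
```

drive_tool:
  increments:
    - [[-0.3,-4,0],[0,0,0],0]
    - [[-0.3,-4,0],[0,0,0],0]
    - [[-0.3,-4,0],[0,0,0],0]
    - [[-0.3,-4,0],[0,0,0],0]
    - [[-0.2,-3,0],[0,0,0],0]
    - [[-0.2,-3,0],[0,0,0],0]
    - [[0,0,0],[0,0,0],0]

```text
clock: 10.72
eef_pos: [0.4955, -0.1585, 0.034]
tool_rot: [0.029, 1.0, -0.0, 0.0]
ft_force: [-0.3, -0.1, -0.3]
grip_width: 0.0001
grasp_force: 0.0
```

```bash
python3 - <<'E'
from h import *
p=camera("wrist")
o=get_obs();print(o["clock"],o["eef_pos"],o["ft_force"])
save(p,"w5c.png",(160,100,440,300),2.8)
E
```

```text
10.7667 [ 0.49545334 -0.15816681  0.03398533] [ 0.45864562  0.71970441 -0.46868189]
```

View pics/w5c.png

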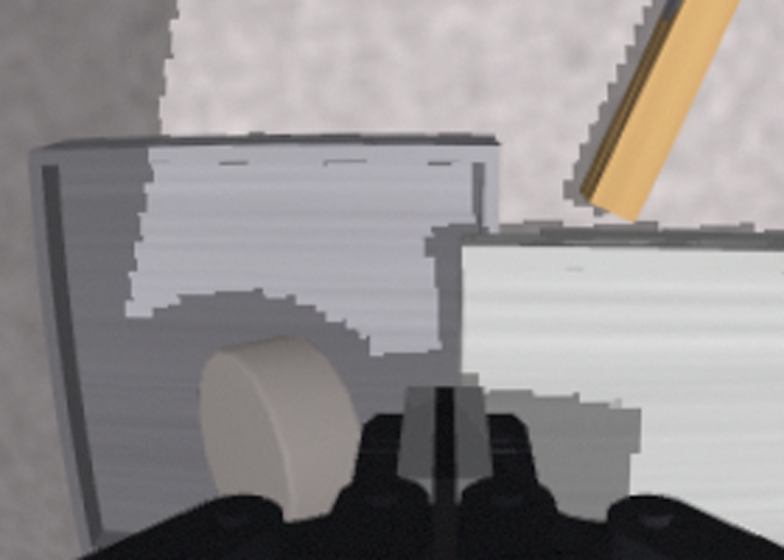

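The tablet is off the ledge but still standing tilted in the tray, leaning on the finger (crop (200–360, 335–520)). I'll push a little further, slowly.

drive_tool:
  increments:
    - [[-0.2,-3,0],[0,0,0],0]
    - [[-0.2,-3,0],[0,0,0],0]
    - [[-0.2,-3,0],[0,0,0],0]
    - [[-0.2,-3,0],[0,0,0],0]
    - [[0,0,0],[0,0,0],0]
    - [[0,0,0],[0,0,0],0]

```text
clock: 11.27
eef_pos: [0.4947, -0.1701, 0.034]
tool_rot: [0.029, 1.0, -0.0, 0.0]
ft_force: [-0.7, -0.5, 0.6]
grip_width: 0.0
grasp_force: 0.0
```

```bash
python3 - <<'E'
from h import *
p=camera("wrist")
o=get_obs();print(o["clock"],o["eef_pos"],o["ft_force"])
save(p,"w6c.png",(160,100,440,300),2.8)
for r in silhouettes("tablet1",p)[:3]: print(r["conf"],r["bbox"])
E
```

```text
11.3167 [ 0.49463528 -0.17001474  0.0339858 ] [ 0.47995834  0.37759572 -0.00773606]
0.97 [231.3, 222.8, 288.3, 286.3]
0.58 [91.7, 367.0, 125.5, 400.0]
```

View pics/w6c.png

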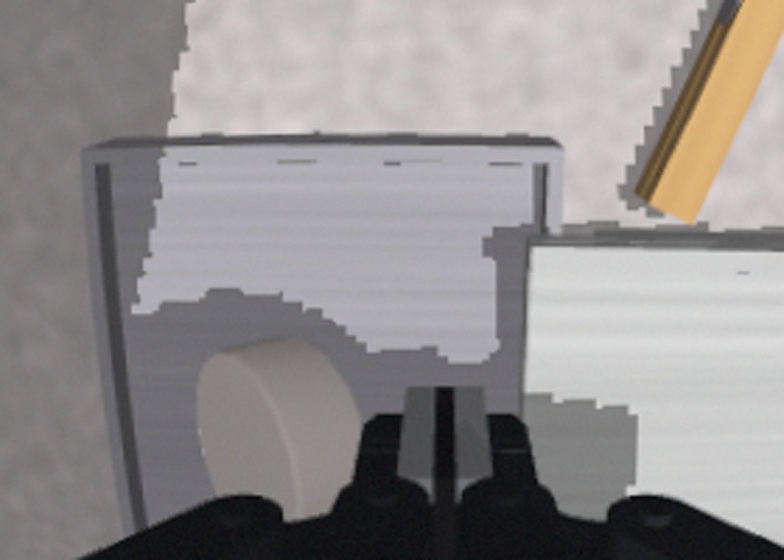

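It slides along with the finger, its leading edge on the tray floor and its underside resting on the fingertip. A few mm more, then a quick withdrawal towards the ledge will let it drop flat.

drive_tool:
  increments:
    - [[-0.2,-3,0],[0,0,0],0]
    - [[-0.2,-3,0],[0,0,0],0]
    - [[0,0,0],[0,0,0],0]
    - [[0,0,0],[0,0,0],0]
    - [[2.6,38,2],[0,0,0],0]
    - [[2.6,38,6],[0,0,0],0]
    - [[0,0,20],[0,0,0],0]
    - [[0,0,30],[0,0,0],0]

```text
clock: 12.03
eef_pos: [0.4969, -0.0973, 0.0899]
tool_rot: [0.027, 1.0, 0.001, -0.004]
ft_force: [0.9, -0.6, 0.6]
grip_width: -0.0001
grasp_force: 0.0
```

drive_tool:
  increments:
    - [[0,0,40],[0,0,0],0]
    - [[0,0,40],[0,0,0],0]
    - [[-10,0,40],[0,0,0],0]
    - [[-20,0,40],[0,0,0],0]
    - [[-20,0,40],[0,0,0],0]
    - [[0,0,0],[0,0,0],0]
    - [[0,0,0],[0,0,0],0]
    - [[0,0,0],[0,0,0],0]

```text
clock: 12.7
eef_pos: [0.4522, -0.0999, 0.2863]
tool_rot: [0.029, 1.0, -0.0, 0.0]
ft_force: [0.3, 0.8, 0.0]
grip_width: 0.0001
grasp_force: 0.0
```

```bash
python3 - <<'E'
from h import *
camera("wrist");camera("wrist");p=camera("wrist")
o=get_obs();print(o["clock"],o["eef_pos"],o["ft_force"])
save(p,"w7c.png",(180,120,440,300),3)
th=np.radians(-4.0);R=np.array([[np.cos(th),-np.sin(th)],[np.sin(th),np.cos(th)]]);oo=np.array([.558,-.1015])
f=lambda w:(R.T@(np.array(w)[:2]-oo)).round(4)
for n,z in[("tablet1",.028),("tray",.02)]:
  for r in silhouettes(n,p)[:3]:print(n,r["conf"],r["bbox"],f(watz(p,*cen(r),z)))
E
```

```text
12.85 [ 0.45166026 -0.09970777  0.28462493] [ 0.05118905 -0.16191748 -0.56307466]
tablet1 0.79 [238.4, 192.6, 267.3, 219.7] [-0.0585 -0.096 ]
tablet1 0.19 [217.7, 168.1, 286.0, 232.4] [-0.0723 -0.0985]
tray 0.79 [366.7, 51.5, 443.2, 122.5] [-0.2272  0.1112]
tray 0.38 [297.9, 127.6, 323.8, 175.1] [-0.1314 -0.0157]
tray 0.36 [239.1, 194.3, 264.4, 221.7] [-0.0557 -0.0987]
```

View pics/w7c.png

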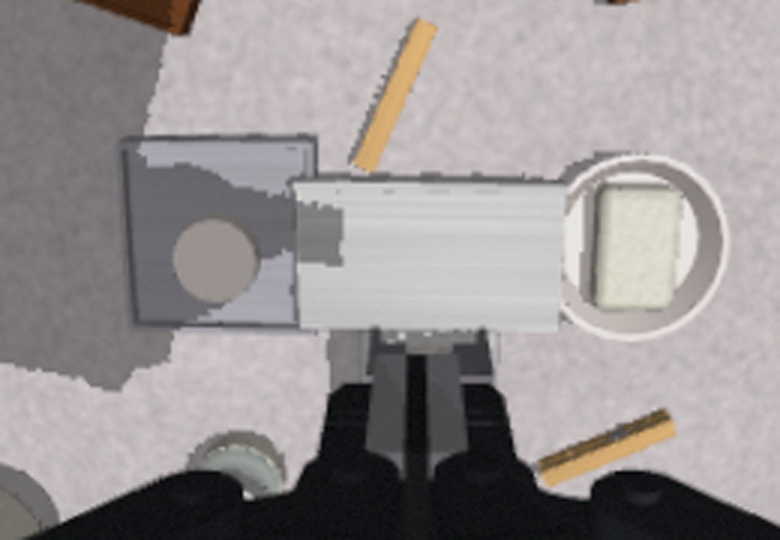

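The tablet now shows as a full circle at crop (215,260), lying flat in the steel tray. It is well clear of the ledge, nothing else has moved, and the robot touches nothing.

```bash
python3 -c "
from workcell import *
print(job_done())"
```

```text
the job is handed in; nothing more can be done
None
```

I pressed the plunger to its stop once and released it, and nudged the one tablet that came out off the ledge. It lies flat in the square steel tray, and I handed the job in at about 13 s; the hand-in call gave no verdict.

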